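Raise the arc shield's window to the pointer

ROBOT

A 6-joint arm with a two-finger parallel gripper is mounted at the origin on the work surface. World frame = base frame: x ahead of the robot, y to its left, z up, the work surface at z = 0. Lengths are in m, angles in degrees, forces in N, time in s.
With the tool pointing down it reaches from about 0.25 to 0.8 m from the base axis. Payload 8.5 kg.
Tool frame: the origin (TCP) lies midway between the tips of the shut fingers; the grasp point (between the pads) lies 19 mm behind it (robot.tcp_to_grasp is the distance from the TCP to the grasp point, in m); z points along the fingers, x is the direction in which the jaws open and shut, and the axes are right-handed (so a half turn about z gives the same grasp; the last joint's range is limited). The gripper opens to 85 mm and grips with 20 to 120 N. Pads are 22 mm wide; open, the fingers measure 114 mm over their backs; the gripper's body (76 mm by 85 mm) begins 54 mm behind the grasp point. The pads swing forward as they close: fully open they stand 13 mm farther back than shut.
Start: joints at [70.073, 13.648, -0.773, 75.585, 0, 90], TCP at [0.179, 0.494, 0.231] pointing down, gripper open.
Joint ranges: [-152.45, 152.45], [-59.26, 108.67], [-65.41, 83.53], [-104.44, 129.93], [-82.83, 76.93], [-180, 180]. Speed limits (degrees/s): [127.2, 127.2, 159.86, 180, 180, 180].

INTERFACE

Orientations are given as [roll, pitch, yaw] about the fixed x, y, z axes, in that order (R = Rz(yaw) Ry(pitch) Rx(roll)).
In Python, from rig import robot gives the robot as it stands. The module is installed in compiled form; this text tells all that it offers.
- The arm moves only by the shell command python3 -m pendant 'ROWS' [FORCE]. ROWS is a JSON object of lists of equal length, an entry for each row: "claw": the closure, from 0 (fully open) to 1 (shut); "dp": the shift along the tool's x, y, z in m, a list of three; "twist": the turn, a rotation vector about the tool's x, y, z in rad, a list of three. A call has 1 to 20 rows; each row is the pose to reach, as a shift and turn from the pose commanded when the call began, along the tool's axes at that moment; what a row does not reach only later rows make up. A row lasts 1/12 s, in which the tool goes at most 41.7 mm and 7.16 degrees, less where a joint would pass 70% of its speed; a pose out of reach is approached as far as the arm can. A call with a gripper value outside its range is refused whole. The fingers move at their own pace and stop on an object; FORCE is the grip in N (left out, the last holds). Time passes only in rows, so rows that repeat a pose let the fingers close. It gives the time, the measured TCP pose, the force and the opening at its end, in the units of the state.
- robot.observe(): the state, without advancing time (a new reading comes with each control period).
- robot.capture(name): name is "scene" or "top" or "wrist"; returns (picture, depth): 420x560x3 uint8, red, green, blue; 420x560 float32, m along the optical axis (not along the pixel's ray), 0 where there is no reading.
- robot.calibration(name): a dict with "fov_y" (degrees; the focal length in pixels is half the picture's height over the tangent of half this angle, whatever the lens; pixels are square), "cx", "cy" (the principal point, pixels), "eye" and "orientation" of the camera in the world. Camera axes: x right, y down, z forward; pixel columns grow to the right and rows downward; lengths in m; the calibration is good to about 2 mm. The wrist camera is an equidistant fisheye: a pixel r from the principal point sees the ray r / f radians off the axis. A picture is of the moment at which its call begins: read the wrist's pose just before it. calibration takes no time and is no camera call; for the wrist camera it gives the pose at the moment of the call.
- robot.sign_off(): hands the job in, once; it reports no verdict.
The state is a dict: "clock": time; "joint_pos": joint angles; "qd": joint speeds; "tau": joint torques, N m; "tcp_pos": TCP position; "orientation": TCP orientation; "wrist_force": force on the tool from outside, world axes, zero at the start; "moment": the same for the moment, N m; "width": finger opening in m.
Only numpy, scipy, OpenCV 4.12 (cv2) and the standard library are available. Lean on these libraries where they do the work, as an engineer would, in place of code of your own. Each camera call takes 0.05 s, during which the arm holds its last target.

TASK

Push the tinted window of the sloping arc shield up with your fingertips from beneath its lip until the lip is level with the pointed marker on the left rail (not the round one on the right), so the welder gets the set working gap. Push gently, do not grip the window, then let go and leave it there; leave the markers and everything else on the bench as they are.

Things in the scene. Friction and masses are not known exactly. Their poses are not given: they have to be found in the camera images.
- shield: fixed arc shield: steel base plate 345 x 420 x 12 mm (x -30 to +315) with two 30 mm square aluminium rails 338 mm apart, sloping up and away from the robot, 0.87 rad (50 deg) from vertical, tops 320 mm high. Origin on the table at the foot of the rails, midway; x level, away from the robot, y left, z up. Slide direction in these axes (0.764, 0, 0.645). Place and yaw vary
- window: the window, amber pane in an aluminium frame, with its lip: flange along the lower edge, 300 mm wide (y), 6 mm thick, square out of the pane to the robot, outer edge 37 mm before the pane's middle plane, 31 mm clear of the frame. Origin on that plane at half lip thickness; z up along the slide, y left, -x out of the pane. 0.4 kg, counterweighted: stays where left; 2 to 4 N push it up; 210 mm travel
- lip_under (a point): middle of the lip's underside, 16 mm in from its outer edge and 15 mm out from the frame: where to push, upwards along the slope; same axes as the window. Never lower than 100 mm above the table; the space beneath and before it is free
- lip_end (a point): the left (+y) end of the lip at half its thickness; same axes as the window
- pointer_tip (a point): tip of the pointed dark steel marker (wedge on a saddle with a thumbscrew, about 55 mm wide, 26 mm high) on the front of the left rail; it points right, at the lip's end. Same axes as the window: they are level when lip_end has z = 0 in this frame. Clamped tight
- disc_mark_face (a point): centre of the front face of the round marker (disc of diameter 26 mm) on the right rail: another setting, not the one wanted; also clamped, must not move
- coupon: steel T-shaped welding sample, 70 x 120 x 56 mm, standing on the shield's base plate behind the window (bystander); origin at its underside
- magnet: grey corner magnet, L-shaped with a diagonal brace, 85 x 22 mm, 85 mm high, on the table close beside the foot of the shield's left rail (bystander); origin at its underside
- paste: steel jar with black cap, diameter 60, height 55 mm, on the table close beside the shield's right rail (bystander); origin at its underside
- hammer: hammer lying on the table to the right of the shield (bystander); origin at its underside
- brush: brush with a handle lying on the table to the left of the shield (bystander); origin at its underside
- clamp: bar clamp, 260 mm long, lying flat on the table at the left front (bystander); origin at its underside
- spray: white closed bottle, diameter 66, height 190 mm, standing at the right front (bystander); origin at its underside

How it is judged:
By the outcome, as a careful person would: the job done as asked, in the order asked, and still so for the second after the job is handed in, with the robot touching nothing.
It also fails if it takes over 32 s, if anything falls off the work surface, if the arm or the gripper's body presses on something with over 40 N, if the wrist force passes 120 N, or if a joint passes its speed limit or range.

## Working session

There is one attempt and no reset: what is moved stays moved. The work goes in short steps, Python scripts to look and compute and a shell command to move; the robot and the scene stay as the last step left them, time stands still between calls to the robot, and variables do not carry over. Pictures are saved under pics/ and viewed, and the job is handed in when it is done.

```bash
mkdir -p pics
cat > h.py <<'E'
import numpy as np,cv2
from rig import robot
from scipy.spatial.transform import Rotation as R
def cap(n,tag):
    c=robot.calibration(n); im,d=robot.capture(n); cv2.imwrite(f'pics/{tag}.png',im[:,:,::-1]); np.savez(f'{tag}.npz',im=im,d=d); return c,im,d
E
python3 - <<'E'
from h import *
import json
print(robot.observe())
for n in ['scene','top']:
    c,im,d=cap(n,n+'0'); print(n,c)
E
```

```text
{'clock': 0.0, 'joint_pos': array([ 7.00719635e+01,  1.36792072e+01, -8.17915697e-01,  7.55867319e+01,
       -4.16278114e-04,  9.00013524e+01]), 'qd': array([ 0.04226977, -0.07087931,  0.02281455,  0.0565139 ,  0.07192333,
       -0.00379053]), 'tau': array([-6.77913267e-04, -5.38767743e+01,  3.46441126e+01,  1.81177037e-02,
       -5.14693704e-05, -8.63755020e-06]), 'tcp_pos': array([0.17879131, 0.49314488, 0.23068706]), 'orientation': array([1.79999582e+02, 8.38548826e-02, 7.00706111e+01]), 'wrist_force': array([ 0.00646473, -0.72653236,  0.20835011]), 'moment': array([ 0.00675469, -0.04684272, -0.02796248]), 'width': 0.08522123401340716}
scene {'fov_y': 51.05339392543103, 'cx': 276.0465416057304, 'cy': 206.21261059180574, 'eye': array([ 1.54805515, -0.25389629,  0.77532717]), 'orientation': array([-122.23334072,   -0.81926851,   78.00804602])}
top {'fov_y': 55.19384772428532, 'cx': 281.82803022067276, 'cy': 213.11762970971458, 'eye': array([ 0.29340417, -0.00842945,  1.174732  ]), 'orientation': array([-169.78963671,   -0.56345506,  -90.63348081])}
```

View pics/scene0.png

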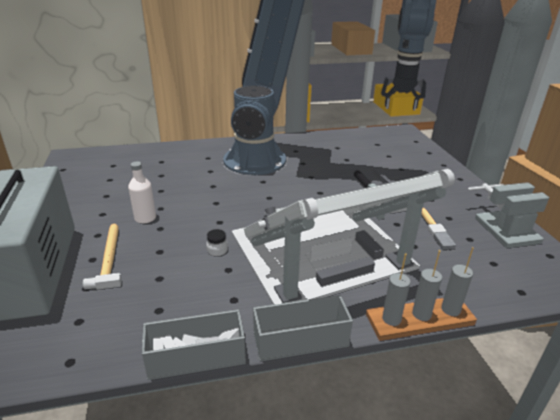

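View pics/top0.png

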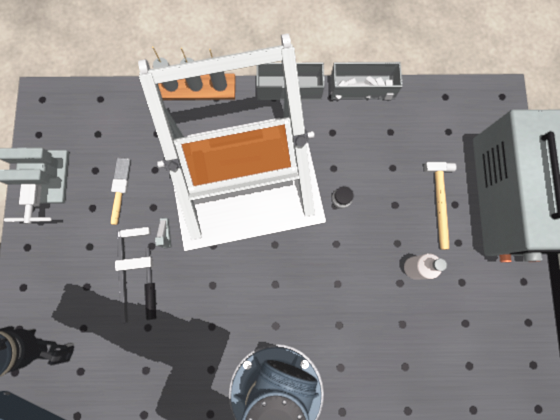

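The top view shows the pane at about (238,157), the lip along the frame's lower edge near (245,187), the left marker near (170,163) and the right disc near (302,140). I'll zoom in and measure.

```bash
cat >> h.py <<'E'
def world(c,d):
    h,w=d.shape; f=h/2/np.tan(np.radians(c['fov_y']/2))
    v,u=np.mgrid[0:h,0:w]
    P=np.stack([(u-c['cx'])/f*d,(v-c['cy'])/f*d,d],-1)
    Rm=R.from_euler('xyz',c['orientation'],degrees=True).as_matrix()
    W=P@Rm.T+c['eye']; W[d==0]=np.nan; return W
E
python3 - <<'E'
from h import *
c=robot.calibration('top'); z=np.load('top0.npz'); W=world(c,z['d']); im=z['im']
cr=im[100:230,140:330]; cv2.imwrite('pics/topz.png',cv2.resize(cr,None,fx=4,fy=4,interpolation=cv2.INTER_CUBIC)[:,:,::-1])
for u,v in [(300,300),(245,225),(240,160),(220,165),(250,186),(220,192),(275,182),(250,190),(190,225),(160,110),(290,80),(308,205),(168,163),(302,140)]:
    print((u,v),W[v,u].round(4),im[v,u])
# column profile across lip
for u in (225,245,265):
    for v in range(170,215,2): print(u,v,W[v,u].round(4),im[v,u])
E
```

```text
(300, 300) [ 0.2518 -0.0716 -0.0007] [124 123 125]
(245, 225) [0.4689 0.0861 0.0089] [252 252 252]
(240, 160) [0.62   0.0882 0.1563] [184 108  55]
(220, 165) [0.6094 0.1419 0.1476] [185 111  57]
(250, 186) [0.5548 0.0632 0.1344] [231 230 229]
(220, 192) [0.539  0.1426 0.1348] [238 238 236]
(275, 182) [ 0.5649 -0.0035  0.1354] [230 230 228]
(250, 190) [0.5732 0.0715 0.0124] [143 140 140]
(190, 225) [0.463  0.2362 0.0577] [240 239 238]
(160, 110) [0.711  0.2704 0.2669] [239 239 237]
(290, 80) [ 0.7808 -0.0423  0.2783] [240 240 238]
(308, 205) [ 0.5184 -0.0966  0.0515] [238 238 237]
(168, 163) [0.6043 0.2691 0.185 ] [113 112 114]
(302, 140) [ 0.6586 -0.0736  0.1981] [110 107 112]
225 170 [0.599  0.13   0.1359] [186 112  57]
225 172 [0.5942 0.1303 0.1336] [186 112  58]
225 174 [0.589  0.1304 0.1323] [185 112  58]
225 176 [0.5848 0.1309 0.1274] [184 110  56]
225 178 [0.5798 0.1311 0.1253] [185 109  55]
225 180 [0.5758 0.1318 0.1194] [225 209 197]
225 182 [0.5707 0.132  0.1178] [239 239 238]
225 184 [0.566  0.1323 0.1144] [239 238 237]
225 186 [0.5605 0.1323 0.1139] [216 216 213]
225 188 [
[... 1990 characters left out ...]
234 0.1291] [228 228 226]
265 186 [0.5853 0.027  0.0113] [146 143 143]
265 188 [0.5777 0.0269 0.0173] [141 139 139]
265 190 [0.5738 0.0271 0.0086] [225 224 223]
265 192 [0.5662 0.027  0.0147] [253 252 252]
265 194 [0.5609 0.0271 0.0113] [252 251 251]
265 196 [0.5548 0.0271 0.0114] [252 252 252]
265 198 [0.5489 0.0272 0.0109] [253 253 252]
265 200 [0.5428 0.0272 0.011 ] [253 252 252]
265 202 [0.536  0.0271 0.0146] [253 253 253]
265 204 [0.5309 0.0273 0.01  ] [253 253 253]
265 206 [0.5256 0.0274 0.0064] [253 253 253]
265 208 [0.5179 0.0271 0.0148] [253 253 253]
265 210 [0.5123 0.0272 0.0132] [253 253 253]
265 212 [0.5061 0.0272 0.0143] [253 252 252]
265 214 [0.5014 0.0274 0.0071] [253 253 253]
```

View pics/topz.png

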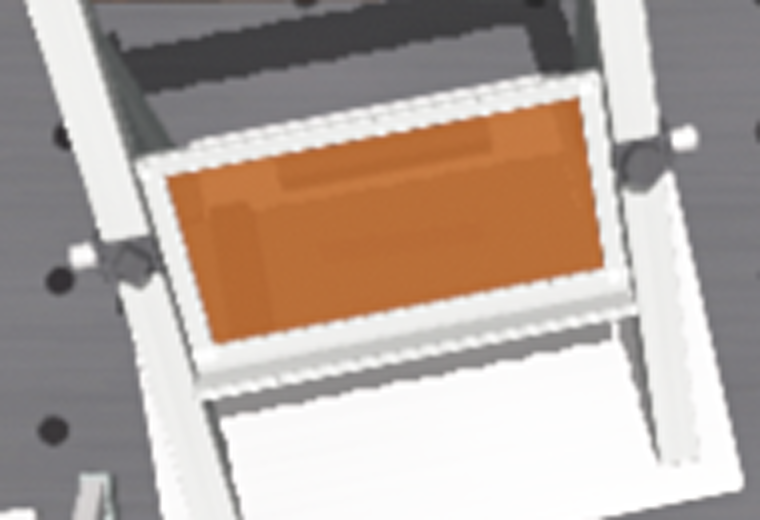

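Run:
```python
from h import *
z=np.load('top0.npz'); im=z['im']
cr=im[190:260,170:335]; cv2.imwrite('pics/topz2.png',cv2.resize(cr,None,fx=4.8,fy=4.8,interpolation=cv2.INTER_CUBIC)[:,:,::-1])
cr=im[140:205,145:210]; cv2.imwrite('pics/topz3.png',cv2.resize(cr,None,fx=9,fy=9,interpolation=cv2.INTER_CUBIC)[:,:,::-1])
```

```text
(no output)
```

View pics/topz2.png

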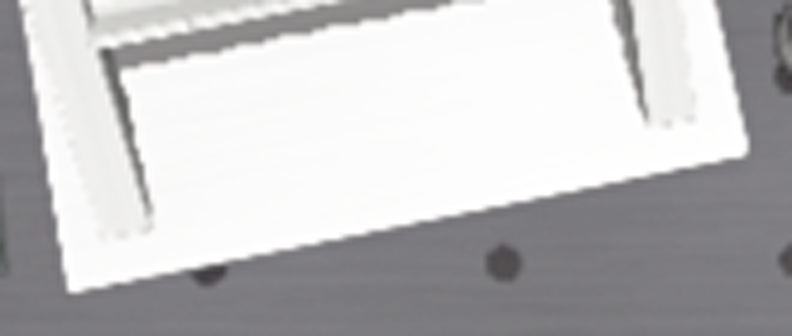

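View pics/topz3.png

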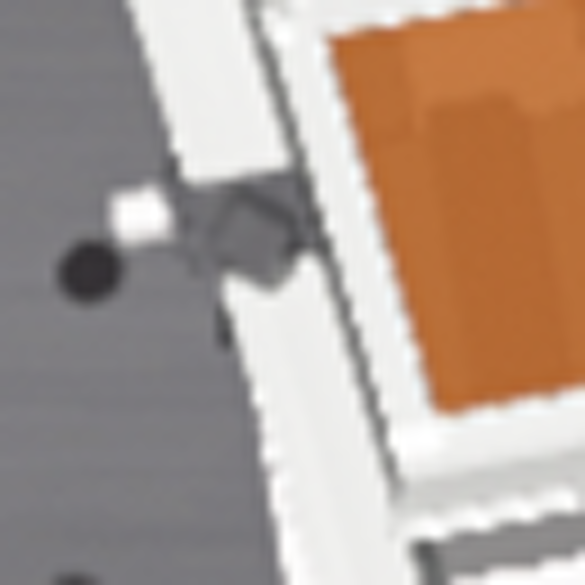

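```bash
cat >> h.py <<'E'
def ray(c,u,v):
    f=210/np.tan(np.radians(c['fov_y']/2))
    Rm=R.from_euler('xyz',c['orientation'],degrees=True).as_matrix()
    d=Rm@np.array([(u-c['cx'])/f,(v-c['cy'])/f,1]); return c['eye'],d
def onz(c,u,v,z):
    e,d=ray(c,u,v); return e+d*(z-e[2])/d[2]
E
python3 - <<'E'
from h import *
c=robot.calibration('top'); z=np.load('top0.npz'); W=world(c,z['d'])
L=onz(c,70.5/4.8+169.5,293.5/4.8+189.5,.012);Rr=onz(c,748.5/4.8+169.5,155.5/4.8+189.5,.012)
y=L-Rr; print(L,Rr,np.linalg.norm(y)); y/=np.linalg.norm(y); yaw=np.arctan2(-y[0],y[1]); 
x=np.array([y[1],-y[0],0]); O=(L+Rr)/2+.03*x; O[2]=0; print('yaw',np.degrees(yaw),'O',O)
S=R.from_euler('z',yaw).as_matrix(); np.savez('shield.npz',S=S,O=O)
Sl=np.array([.764,0,.645]);N=np.array([-.645,0,.764])
def loc(p): return (p-O)@S
def rep(n,p): q=loc(p); print(n,q.round(4),'s',(q@Sl).round(4),'n',(q@N).round(4))
def onY(u,v,yy):
    e,d=ray(c,u,v); e=loc(e); d=d@S; t=(yy-e[1])/d[1]; return S@(e+t*d)+O
rep('lipL',onY(200.5/4+139.5,396/4+99.5,.15)); rep('lipR',onY(635/4+139.5,310/4+99.5,-.15))
for n,u,v in [('pane',240,160),('lrail',190,225),('lrail',160,110),('rrail',308,205),('lmark',172,165),('rmark',302,140)]: rep(n,np.nanmedian(W[v-1:v+2,u-1:u+2].reshape(-1,3),0))
q=(W-O)@S; m=(abs(q[...,1])<.1)
s=q@Sl;n=q@N
for u in (225,235,245,255,265,275):
  k=[(v,round(float(s[v,u]),3),round(float(n[v,u]),3)) for v in range(176,196) if q[v,u,2]>.05]; print(u,k[-7:])
mm=m&(z['im'][...,0]>170)&(z['im'][...,2]<75); print('pane n',np.nanmedian(n[mm]))
sl=(abs(q[...,1]-.169)<.01)&(q[...,2]>.03)&(s<.25);print('railL n',np.nanmedian(n[sl]))
E
```

```text
[0.3952986  0.26076733 0.012     ] [ 0.47535803 -0.14977794  0.012     ] 0.41827852921359715
yaw 11.034626272356398 O [0.46477367 0.06123676 0.        ]
lipL [0.0912 0.15   0.119 ] s 0.1464 n 0.0321
lipR [ 0.096  -0.15    0.1007] s 0.1383 n 0.015
pane [ 0.1596 -0.0032  0.1504] s 0.2189 n 0.012
lrail [0.0318 0.1722 0.0577] s 0.0615 n 0.0236
lrail [0.2807 0.1584 0.269 ] s 0.388 n 0.0245
rrail [ 0.0224 -0.1652  0.0515] s 0.0504 n 0.0249
lmark [0.1657 0.1665 0.1981] s 0.2543 n 0.0445
rmark [ 0.1645 -0.1696  0.1976] s 0.2532 n 0.0448
225 [(187, 0.154, 0.021), (188, 0.154, 0.026), (189, 0.155, 0.035), (190, 0.155, 0.041), (191, 0.155, 0.046), (192, 0.152, 0.046), (193, 0.148, 0.045)]
235 [(185, 0.154, 0.021), (186, 0.154, 0.026), (187, 0.153, 0.03), (188, 0.154, 0.038), (189, 0.153, 0.043), (190, 0.152, 0.047), (191, 0.148, 0.045)]
245 [(183, 0.155, 0.022), (184, 0.153, 0.025), (185, 0.154, 0.033), (186, 0.153, 0.037), (187, 0.154, 0.044), (188, 0.152, 0.046), (189, 0.147, 0.043)]
255 [(181, 0.154, 0.02), (182, 0.153, 0.024), (183, 0.155, 0.034), (184, 0.155, 0.04), (185, 0.154, 0.044), (186, 0.152, 0.046), (187, 0.149, 0.047)]
265 [(179, 0.155, 0.021), (180, 0.155, 0.027), (181, 0.154, 0.032), (182, 0.156, 0.043), (183, 0.154, 0.044), (184, 0.15, 0.042), (185, 0.15, 0.047)]
275 [(177, 0.154, 0.02), (178, 0.154, 0.027), (179, 0.156, 0.035), (180, 0.154, 0.038), (181, 0.154, 0.044), (182, 0.153, 0.048), (183, 0.15, 0.048)]
pane n 0.011623257834423202
railL n 0.02418416851301817
```

```bash
cat >> h.py <<'E'
sh=np.load('shield.npz'); S,O=sh['S'],sh['O']
Sl=np.array([.764,0,.645]);N=np.array([-.645,0,.764])
def tgt(p_sh,a,flip=False):
    a=np.radians(a); zt=S@np.array([np.cos(a),0,-np.sin(a)]); xt=S@np.array([0,1.,0])*(-1 if flip else 1)
    M=np.stack([xt,np.cross(zt,xt),zt],1); return S@np.array(p_sh)+O,M
def rel(p,M):
    o=robot.observe(); C=R.from_euler('xyz',o['orientation'],degrees=True).as_matrix()
    return (C.T@(p-o['tcp_pos'])).round(4), R.from_matrix(C.T@M).as_rotvec().round(4)
E
python3 - <<'E'
from h import *
c=robot.calibration('wrist'); o=robot.observe(); C=R.from_euler('xyz',o['orientation'],degrees=True).as_matrix()
print(c['fov_y'],'cam in tool',C.T@(c['eye']-o['tcp_pos']),'axes\n',C.T@R.from_euler('xyz',c['orientation'],degrees=True).as_matrix())
for fl in (0,1):
    p,M=tgt([-.021,0,.177],40,fl); d,r=rel(p,M); print(fl,p,d,r,np.degrees(np.linalg.norm(r)),'tool y',M[:,1])
E
```

```text
65.70646984690485 cam in tool [-0.00028609 -0.06980345 -0.14184813] axes
 [[ 9.99999735e-01 -6.41599640e-04  3.43455956e-04]
 [ 5.23954561e-04  9.62278237e-01  2.72066756e-01]
 [-5.05058125e-04 -2.72066504e-01  9.62278318e-01]]
0 [0.44416192 0.05721732 0.177     ] [-0.3194  0.3981  0.0542] [-0.8511  0.2368 -0.5048] 58.29739250548921 tool y [0.63090355 0.12303096 0.76604444]
1 [0.44416192 0.05721732 0.177     ] [-0.3194  0.3981  0.0542] [0.31   1.1141 2.3882] 152.03171446713776 tool y [-0.63090355 -0.12303096 -0.76604444]
```

```bash
python3 -m pendant '{"claw":[1,1,1,1,1,1,1,1,1,1,1,1,1,1],"dp":[[-0.32,0.398,0.03],[-0.32,0.398,0.03],[-0.32,0.398,0.03],[-0.32,0.398,0.03],[-0.32,0.398,0.03],[-0.32,0.398,0.03],[-0.32,0.398,0.03],[-0.32,0.398,0.03],[-0.32,0.398,0.03],[-0.32,0.398,0.03],[-0.32,0.398,0.03],[-0.32,0.398,0.03],[-0.32,0.398,0.03],[-0.32,0.398,0.03]],"twist":[[0.31,1.114,2.388],[0.31,1.114,2.388],[0.31,1.114,2.388],[0.31,1.114,2.388],[0.31,1.114,2.388],[0.31,1.114,2.388],[0.31,1.114,2.388],[0.31,1.114,2.388],[0.31,1.114,2.388],[0.31,1.114,2.388],[0.31,1.114,2.388],[0.31,1.114,2.388],[0.31,1.114,2.388],[0.31,1.114,2.388]]}' 20
python3 - <<'E'
from h import *
print(robot.observe()['joint_pos'])
for fl in (0,1):
    p,M=tgt([-.021,0,.177],40,fl); print(rel(p,M))
E
```

```text
clock: 1.27
tcp_pos: [0.4468, 0.0528, 0.2014]
orientation: [-145.0, -17.2, -28.0]
wrist_force: [0.8, -0.2, 1.0]
width: -0.0
[-12.76931796 -10.29011614 -42.84164226  31.32862268  29.32460952
 106.72395146]
(array([-0.0114,  0.0105,  0.0196]), array([-0.4748,  0.1337, -2.2549]))
(array([-0.0114,  0.0105,  0.0196]), array([0.1099, 0.3902, 0.8395]))
```

```bash
python3 -m pendant '{"claw":[1,1,1,1,1,1,1,1,1,1],"dp":[[-0.011,0.01,0.02],[-0.011,0.01,0.02],[-0.011,0.01,0.02],[-0.011,0.01,0.02],[-0.011,0.01,0.02],[-0.011,0.01,0.02],[-0.011,0.01,0.02],[-0.011,0.01,0.02],[-0.011,0.01,0.02],[-0.011,0.01,0.02]],"twist":[[0.11,0.39,0.84],[0.11,0.39,0.84],[0.11,0.39,0.84],[0.11,0.39,0.84],[0.11,0.39,0.84],[0.11,0.39,0.84],[0.11,0.39,0.84],[0.11,0.39,0.84],[0.11,0.39,0.84],[0.11,0.39,0.84]]}'
python3 - <<'E'
from h import *
c,im,d=cap('wrist','w1'); import json; np.savez('w1c.npz',**c)
print(robot.observe()['joint_pos'])
p,M=tgt([-.021,0,.177],40,1); print(rel(p,M))
E
```

```text
clock: 2.1
tcp_pos: [0.4419, 0.0625, 0.1779]
orientation: [-130.2, -0.1, -78.2]
wrist_force: [-0.3, -0.9, -0.1]
width: -0.0001
[  3.92227595 -18.52134758 -65.37238391  -6.36520887   5.9319876
 174.80506884]
(array([ 0.0052, -0.0002,  0.0013]), array([0.0039, 0.0089, 0.0102]))
```

View pics/w1.png

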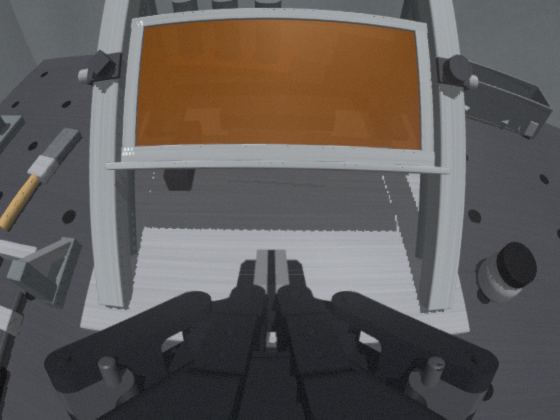

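The wrist view shows the lip as the grey bar at row ~168 from (108,165) to (450,170). The pointed marker is at (105,68) and the round marker at (458,70). I'll zoom in on the pointed one.

Run:
```python
from h import *
im=np.load('w1.npz')['im']
for i,(u,v) in enumerate([(70,35),(85,145),(420,145)]): cv2.imwrite(f'pics/w1z{i}.png',cv2.resize(im[v:v+55,u:u+70],None,fx=10,fy=10,interpolation=cv2.INTER_CUBIC)[:,:,::-1])
```

```text
(no output)
```

View pics/w1z0.png

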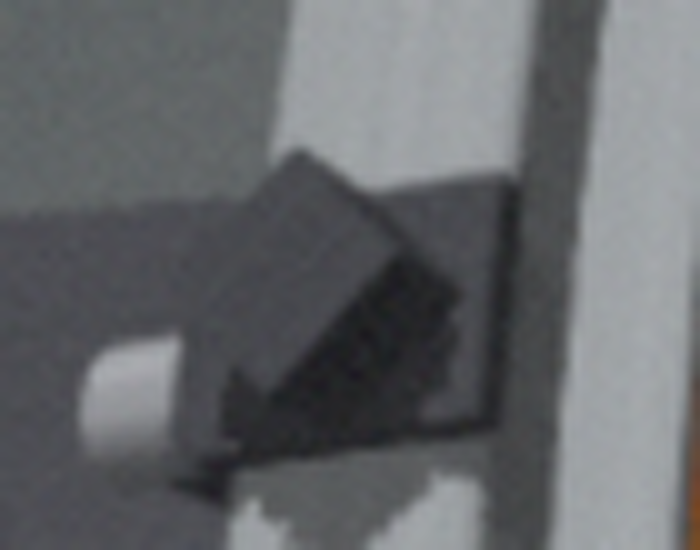

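View pics/w1z1.png

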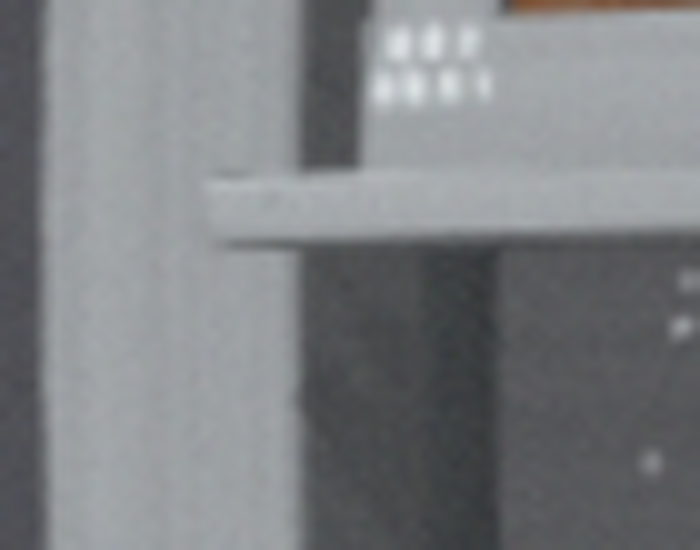

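```bash
cat >> h.py <<'E'
def fray(c,u,v):
    f=210/np.tan(np.radians(c['fov_y']/2)); x=u-c['cx'];y=v-c['cy']; r=np.hypot(x,y); t=r/f
    Rm=R.from_euler('xyz',c['orientation'],degrees=True).as_matrix()
    return c['eye'],Rm@np.array([np.sin(t)*x/r,np.sin(t)*y/r,np.cos(t)]),np.cos(t)
def sh_at(c,u,v,d):  # depth-> shield local
    e,r,ct=fray(c,u,v); p=(e+r*d/ct-O)@S; return np.array([p[1],p@Sl,p@N])
def sh_n(c,u,v,n):  # ray to plane n
    e,r,ct=fray(c,u,v); e=(e-O)@S; r=r@S; p=e+r*(n-e@N)/(r@N); return np.array([p[1],p@Sl,p@N])
E
python3 - <<'E'
from h import *
c=dict(np.load('w1c.npz')); z=np.load('w1.npz'); d=z['d']; im=z['im']
g=im[35:90,70:140].astype(float); g=np.clip((g-30)*3,0,255).astype(np.uint8)
cv2.imwrite('pics/w1c.png',cv2.resize(g,None,fx=10,fy=10,interpolation=cv2.INTER_NEAREST)[:,:,::-1])
for u,v in [(96,62),(100,55),(102,60),(107,60),(100,65),(94,70),(98,72),(104,70),(118,60),(118,72),(112,45),(112,100),(150,167),(250,167),(400,168),(108,167)]:
    print((u,v),sh_at(c,u,v,d[v,u]).round(4))
for v in range(155,176): print(v,[sh_at(c,u,v,d[v,u])[1:].round(4).tolist() for u in (150,250,400)], im[v,250])
E
```

```text
(96, 62) [0.1682 0.2471 0.0439]
(100, 55) [0.1644 0.2534 0.0444]
(102, 60) [0.162  0.2482 0.0435]
(107, 60) [0.1551 0.2465 0.0458]
(100, 65) [0.163  0.2432 0.0444]
(94, 70) [0.1687 0.2388 0.0452]
(98, 72) [0.1637 0.236  0.0456]
(104, 70) [0.1618 0.2399 0.0381]
(118, 60) [0.1518 0.2511 0.0304]
(118, 72) [0.1512 0.2392 0.029 ]
(112, 45) [0.1634 0.2706 0.0253]
(112, 100) [0.1573 0.213  0.0253]
(150, 167) [0.1066 0.1476 0.0473]
(250, 167) [0.0238 0.1471 0.043 ]
(400, 168) [-0.0991  0.1493  0.0473]
(108, 167) [0.1473 0.1487 0.0466]
155 [[0.1596, 0.0156], [0.1583, 0.0155], [0.1624, 0.0163]] [159 163 165]
156 [[0.1587, 0.0161], [0.1575, 0.0146], [0.1615, 0.0164]] [159 164 166]
157 [[0.1579, 0.0135], [0.1565, 0.0161], [0.1607, 0.0148]] [160 163 166]
158 [[0.1568, 0.0158], [0.1557, 0.0154], [0.1597, 0.0153]] [156 161 163]
159 [[0.156, 0.0145], [0.1547, 0.0167], [0.1587, 0.0155]] [152 157 157]
160 [[0.155, 0.016], [0.1539, 0.0154], [0.1578, 0.0165]] [152 155 156]
161 [[0.1526, 0.0472], [0.1517, 0.0474], [0.1569, 0.0154]] [162 164 167]
162 [[0.1519, 0.0453], [0.1509, 0.0468], [0.156, 0.0153]] [
[... 246 characters left out ...]
457], [0.1478, 0.0459], [0.151, 0.0459]] [139 140 143]
167 [[0.1476, 0.0473], [0.1471, 0.043], [0.1502, 0.0463]] [106 108 109]
168 [[0.1471, 0.0333], [0.1493, -0.1028], [0.1493, 0.0473]] [83 83 83]
169 [[0.1491, -0.1088], [0.148, -0.102], [0.1485, 0.047]] [82 84 84]
170 [[0.1478, -0.1096], [0.1468, -0.1006], [0.1477, 0.0465]] [85 87 88]
171 [[0.1464, -0.1086], [0.1455, -0.1007], [0.1469, 0.0455]] [87 88 91]
172 [[0.1451, -0.1078], [0.1443, -0.0989], [0.1492, -0.1113]] [87 89 92]
173 [[0.1438, -0.107], [0.143, -0.0976], [0.1478, -0.1087]] [87 89 90]
174 [[0.1424, -0.1039], [0.1418, -0.0979], [0.1465, -0.1097]] [88 89 90]
175 [[0.1411, -0.1041], [0.1406, -0.0946], [0.1452, -0.1078]] [83 85 87]
```

View pics/w1c.png

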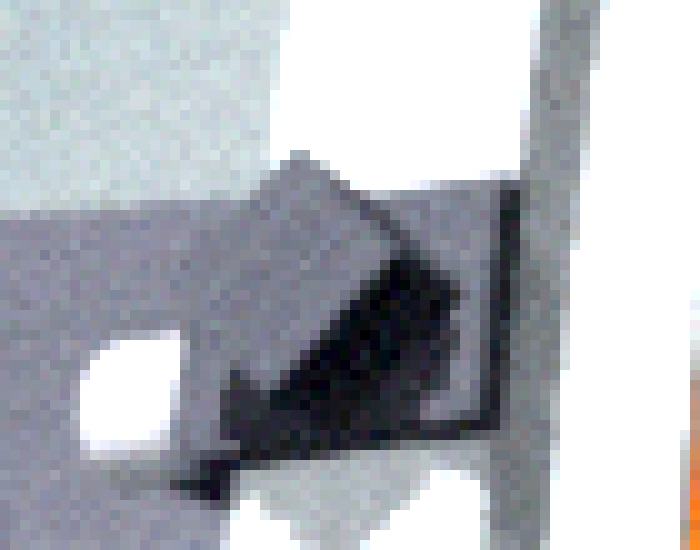

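Run:
```python
from h import *
c=dict(np.load('w1c.npz'))
for n,u,v,nn in [('tip',110,59.6,.0445),('top',99.7,49.8,.0445),('bot',96.5,74.1,.0445),('lipup',107,162.3,.0465),('liplo',108,168.6,.0465),('lipup',115,162.2,.0465),('liplo',115,168.6,.0465)]: print(n,sh_n(c,u,v,nn).round(4))
p=lambda a:None
# approach poses
for nm,s,n in [('under',.1485-.04,.030),('under2',.1485-.022,.026)]:
    q=s*Sl+n*N; P,M=tgt(q,40,1); print(nm,q.round(3),P.round(3),rel(P,M))
C=M; print('slide in tool',(M.T@(S@Sl)).round(4),'n in tool',(M.T@(S@N)).round(4))
```

```text
tip [0.1527 0.247  0.0445]
top [0.1654 0.2588 0.0445]
bot [0.1658 0.2346 0.0445]
lipup [0.1484 0.1528 0.0465]
liplo [0.1474 0.1473 0.0465]
lipup [0.1403 0.1526 0.0465]
liplo [0.1403 0.1471 0.0465]
under [0.064 0.    0.093] [0.527 0.073 0.093] (array([0.0062, 0.0094, 0.1202]), array([0.0039, 0.0089, 0.0102]))
under2 [0.08  0.    0.101] [0.543 0.077 0.101] (array([ 0.0064, -0.0076,  0.1271]), array([0.0039, 0.0089, 0.0102]))
slide in tool [ 0.     -0.9852  0.1707] n in tool [ 0.     -0.1707 -0.9852]
```

```bash
python3 -m pendant '{"claw":[1,1,1,1,1,1,1],"dp":[[0.003,0.005,0.03],[0.006,0.009,0.06],[0.006,0.009,0.09],[0.006,0.009,0.115],[0.006,0.009,0.12],[0.006,0.009,0.12],[0.006,0.009,0.12]],"twist":[[0.004,0.009,0.01],[0.004,0.009,0.01],[0.004,0.009,0.01],[0.004,0.009,0.01],[0.004,0.009,0.01],[0.004,0.009,0.01],[0.004,0.009,0.01]]}'
cat > st.py <<'E'
from h import *
import sys
o=robot.observe(); C=R.from_euler('xyz',o['orientation'],degrees=True).as_matrix()
q=(o['tcp_pos']-O)@S
print('t',o['clock'],'tcp sh y,s,n',q[1].round(4),(q@Sl).round(4),(q@N).round(4)); F=o['wrist_force']@S; print('F slide',F@Sl,'n',F@N,'y',F[1],o['joint_pos'].round(1))
print('tool axes in shield',(S.T@C).round(3).tolist())
if len(sys.argv)>1:
    c,im,d=cap('wrist',sys.argv[1]); np.savez(sys.argv[1]+'c.npz',**c)
E
python3 st.py w2
```

```text
clock: 2.73
tcp_pos: [0.5384, 0.0732, 0.104]
orientation: [-131.2, 0.1, -79.1]
wrist_force: [0.6, -0.2, 0.3]
width: -0.0002
t 2.7333 tcp sh y,s,n -0.0023 0.124 0.0313
F slide 0.6431016192973473 n -0.12366671315232362 y -0.2816162351084774 [  5.3   5.7 -65.4 -29.7   4.3 176.4]
tool axes in shield [[-0.002, -0.659, 0.752], [-1.0, 0.002, -0.0], [-0.002, -0.752, -0.659]]
```

View pics/w2.png

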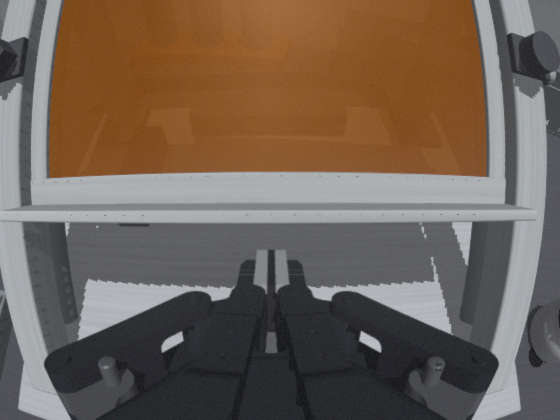

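```bash
python3 -m pendant '{"claw":[1,1,1,1],"dp":[[0,-0.002,0.0005],[0,-0.004,0.001],[0,-0.006,0.001],[0,-0.006,0.001]],"twist":[[0,0,0],[0,0,0],[0,0,0],[0,0,0]]}'; python3 st.py
```

```text
clock: 3.12
tcp_pos: [0.5447, 0.0747, 0.1108]
orientation: [-130.9, 0.1, -79.1]
wrist_force: [-0.4, 0.6, 0.3]
width: 0.0
t 3.1167 tcp sh y,s,n -0.002 0.1334 0.0324
F slide -0.048788468756990624 n 0.43306961750328316 y 0.7077106066974763 [  5.5   5.2 -64.4 -28.5   4.2 176.5]
tool axes in shield [[-0.002, -0.655, 0.756], [-1.0, 0.002, -0.0], [-0.002, -0.756, -0.655]]
```

```bash
python3 -m pendant '{"claw":[1,1,1,1,1],"dp":[[0,-0.0015,0.002],[0,-0.003,0.003],[0,-0.0045,0.004],[0,-0.006,0.004],[0,-0.006,0.004]],"twist":[[0,0,0],[0,0,0],[0,0,0],[0,0,0],[0,0,0]]}'; python3 st.py w3
```

```text
clock: 3.53
tcp_pos: [0.5508, 0.076, 0.1107]
orientation: [-131.1, 0.1, -79.1]
wrist_force: [-0.8, -0.5, -1.2]
width: 0.0
t 3.5333 tcp sh y,s,n -0.0019 0.138 0.0283
F slide -1.406961642240374 n -0.32686126658991765 y -0.32949981304982473 [  5.6   5.6 -63.4 -27.8   4.1 176.6]
tool axes in shield [[-0.002, -0.657, 0.754], [-1.0, 0.003, -0.0], [-0.002, -0.754, -0.657]]
```

View pics/w3.png

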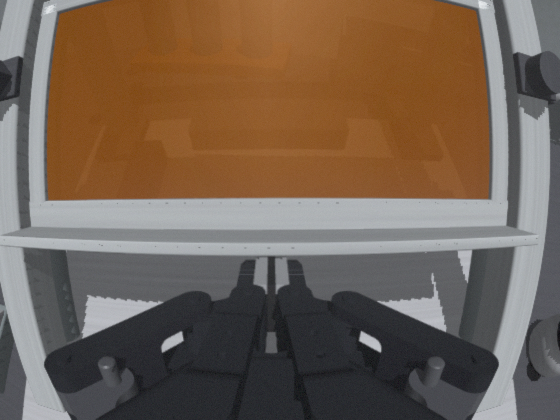

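```bash
python3 -m pendant '{"claw":[1,1,1,1,1,1,1,1,1,1,1,1,1,1,1,1,1,1,1,1],"dp":[[0,-0.001,0],[0,-0.003,0.0004],[0,-0.0055,0.0008],[0,-0.008,0.0012],[0,-0.011,0.0017],[0,-0.014,0.0022],[0,-0.017,0.0026],[0,-0.02,0.0031],[0,-0.023,0.0035],[0,-0.026,0.004],[0,-0.029,0.0045],[0,-0.032,0.0049],[0,-0.035,0.0054],[0,-0.038,0.0058],[0,-0.041,0.0063],[0,-0.044,0.0068],[0,-0.046,0.0071],[0,-0.0475,0.0073],[0,-0.048,0.0074],[0,-0.048,0.0074]],"twist":[[0,0,0],[0,0,0],[0,0,0],[0,0,0],[0,0,0],[0,0,0],[0,0,0],[0,0,0],[0,0,0],[0,0,0],[0,0,0],[0,0,0],[0,0,0],[0,0,0],[0,0,0],[0,0,0],[0,0,0],[0,0,0],[0,0,0],[0,0,0]]}'; python3 st.py w4
```

```text
clock: 5.25
tcp_pos: [0.5876, 0.083, 0.1426]
orientation: [-131.0, 0.1, -79.1]
wrist_force: [-0.8, 1.2, 0.0]
width: 0.0001
t 5.25 tcp sh y,s,n -0.0021 0.1873 0.0285
F slide -0.43541710079470636 n 0.4063664253968374 y 1.3791891455123026 [  6.1   3.9 -56.2 -19.    3.7 176.9]
tool axes in shield [[-0.002, -0.656, 0.755], [-1.0, 0.003, -0.0], [-0.002, -0.755, -0.656]]
```

View pics/w4.png

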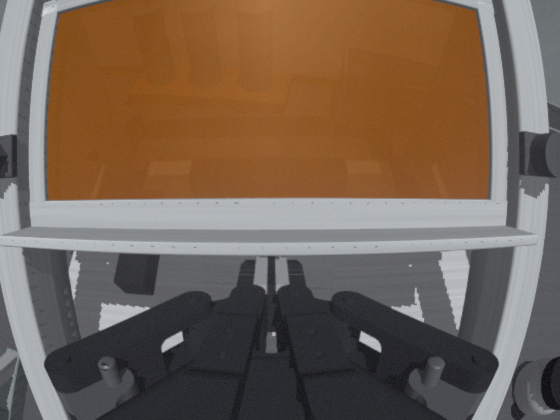

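```bash
cat > lip.py <<'E'
from h import *
import sys
t=sys.argv[1]; c=dict(np.load(t+'c.npz')); z=np.load(t+'.npz'); d=z['d']; im=z['im']
H,Wd=d.shape; Y=np.full((H,Wd,3),np.nan)
for v in range(120,300):
  for u in range(0,Wd,6):
    if d[v,u]>0: Y[v,u]=sh_at(c,u,v,d[v,u])
m=(Y[...,2]>.04)&(Y[...,2]<.052)&(abs(Y[...,0])<.15)&(abs(Y[...,0])>.04)
for a,b in [(.11,.15),(.05,.11),(-.11,-.05),(-.15,-.11)]:
    k=m&(Y[...,0]>a)&(Y[...,0]<b); s=Y[k][:,1]
    print((a,b),k.sum(),'lip face s',np.percentile(s,[1,50,99]).round(4),'mid',((s.min()+s.max())/2).round(4),'n',np.median(Y[k][:,2]).round(4))
E
for t in w1 w3 w4; do echo $t; python3 lip.py $t; done
python3 - <<'E'
from h import *
im=np.load('w4.npz')['im']
cv2.imwrite('pics/w4z.png',cv2.resize(np.clip((im[120:260,0:60].astype(float)-20)*2,0,255).astype(np.uint8),None,fx=4,fy=4,interpolation=cv2.INTER_NEAREST)[:,:,::-1])
E
```

```text
w1
(0.11, 0.15) 52 lip face s [0.1467 0.1496 0.1529] mid 0.1498 n 0.0463
(0.05, 0.11) 91 lip face s [0.1465 0.1496 0.1527] mid 0.1496 n 0.0465
(-0.11, -0.05) 82 lip face s [0.1464 0.1496 0.1527] mid 0.1495 n 0.0465
(-0.15, -0.11) 44 lip face s [0.1466 0.1496 0.1525] mid 0.1496 n 0.0465
w3
(0.11, 0.15) 109 lip face s [0.1473 0.1511 0.1536] mid 0.1504 n 0.0462
(0.05, 0.11) 258 lip face s [0.1476 0.1512 0.1536] mid 0.1506 n 0.0463
(-0.11, -0.05) 261 lip face s [0.1475 0.151  0.1535] mid 0.1505 n 0.0463
(-0.15, -0.11) 105 lip face s [0.1474 0.1511 0.1535] mid 0.1504 n 0.0464
w4
(0.11, 0.15) 106 lip face s [0.1971 0.2006 0.2028] mid 0.1997 n 0.0463
(0.05, 0.11) 256 lip face s [0.1968 0.2003 0.2029] mid 0.1997 n 0.0462
(-0.11, -0.05) 262 lip face s [0.1967 0.2002 0.2027] mid 0.1996 n 0.0463
(-0.15, -0.11) 109 lip face s [0.1966 0.2003 0.2026] mid 0.1996 n 0.0463
```

View pics/w4z.png

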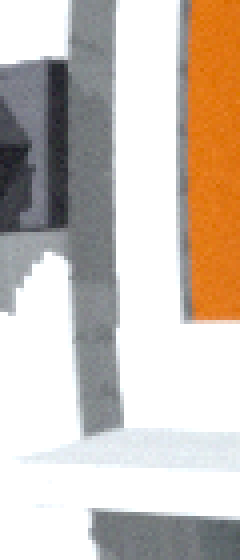

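```bash
python3 -m pendant '{"claw":[1,1,1,1,1,1,1,1,1,1,1,1,1,1,1,1,1,1],"dp":[[0,-0.001,0],[0,-0.003,0.0004],[0,-0.0055,0.0008],[0,-0.008,0.0012],[0,-0.011,0.0017],[0,-0.014,0.0022],[0,-0.017,0.0026],[0,-0.02,0.0031],[0,-0.023,0.0035],[0,-0.026,0.004],[0,-0.029,0.0045],[0,-0.032,0.0049],[0,-0.035,0.0054],[0,-0.037,0.0057],[0,-0.0385,0.0059],[0,-0.039,0.006],[0,-0.039,0.006],[0,-0.039,0.006]],"twist":[[0,0,0],[0,0,0],[0,0,0],[0,0,0],[0,0,0],[0,0,0],[0,0,0],[0,0,0],[0,0,0],[0,0,0],[0,0,0],[0,0,0],[0,0,0],[0,0,0],[0,0,0],[0,0,0],[0,0,0],[0,0,0]]}'; python3 st.py w5; python3 lip.py w5
python3 - <<'E'
from h import *
im=np.load('w5.npz')['im']
cv2.imwrite('pics/w5z.png',cv2.resize(np.clip((im[170:260,0:80].astype(float)-20)*2,0,255).astype(np.uint8),None,fx=6,fy=6,interpolation=cv2.INTER_NEAREST)[:,:,::-1])
E
```

```text
clock: 6.8
tcp_pos: [0.6171, 0.0887, 0.168]
orientation: [-131.0, 0.1, -79.1]
wrist_force: [-1.1, 0.4, -1.2]
width: -0.0001
t 6.8 tcp sh y,s,n -0.0022 0.2266 0.0285
F slide -1.5116335210153562 n -0.2917232797304423 y 0.6326936408175127 [  6.5   3.5 -50.5 -12.9   3.4 177.2]
tool axes in shield [[-0.002, -0.656, 0.755], [-1.0, 0.003, -0.0], [-0.002, -0.755, -0.656]]
(0.11, 0.15) 106 lip face s [0.2364 0.24   0.2422] mid 0.2393 n 0.0462
(0.05, 0.11) 261 lip face s [0.2361 0.2399 0.2422] mid 0.2391 n 0.0463
(-0.11, -0.05) 263 lip face s [0.2361 0.2397 0.2421] mid 0.2391 n 0.0463
(-0.15, -0.11) 105 lip face s [0.2358 0.2395 0.2419] mid 0.2389 n 0.0464
```

View pics/w5z.png

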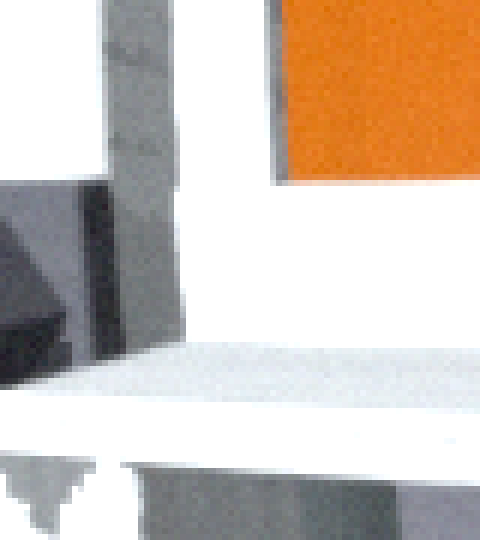

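Run:
```python
from h import *
for t,u,v in [('w1',115.6,64.6),('w4',7.2,156.6),('w5',10.4,221.7)]:
    c=dict(np.load(t+'c.npz'))
    for n in (.0295,.031): print(t,n,sh_n(c,u,v,n).round(4))
    d=np.load(t+'.npz')['d']; ui,vi=int(round(u))+4,int(v)-2; print(sh_at(c,ui,vi,d[vi,ui]).round(4))
```

```text
w1 0.0295 [0.1544 0.247  0.0295]
w1 0.031 [0.1535 0.2464 0.031 ]
[0.1505 0.2496 0.0282]
w4 0.0295 [0.1553 0.2467 0.0295]
w4 0.031 [0.1537 0.2466 0.031 ]
[0.1507 0.2479 0.0304]
w5 0.0295 [0.1553 0.2469 0.0295]
w5 0.031 [0.1538 0.2471 0.031 ]
[0.1525 0.2484 0.0287]
```

```bash
python3 -m pendant '{"claw":[1,1,1,1,1,1,1],"dp":[[0,-0.001,0.0001],[0,-0.003,0.0004],[0,-0.005,0.0008],[0,-0.0065,0.001],[0,-0.0073,0.0011],[0,-0.0073,0.0011],[0,-0.0073,0.0011]],"twist":[[0,0,0],[0,0,0],[0,0,0],[0,0,0],[0,0,0],[0,0,0],[0,0,0]]}'; python3 st.py w6; python3 lip.py w6
```

```text
clock: 7.43
tcp_pos: [0.6228, 0.0897, 0.1729]
orientation: [-131.0, 0.1, -79.1]
wrist_force: [-1.7, 0.7, -0.4]
width: -0.0
t 7.4333 tcp sh y,s,n -0.0023 0.2341 0.0285
F slide -1.4589742839003865 n 0.6954833803901004 y 1.0437680154968918 [  6.6   3.5 -49.5 -11.8   3.4 177.2]
tool axes in shield [[-0.002, -0.656, 0.755], [-1.0, 0.003, -0.0], [-0.002, -0.755, -0.656]]
(0.11, 0.15) 110 lip face s [0.244  0.2474 0.2498] mid 0.2469 n 0.0464
(0.05, 0.11) 255 lip face s [0.2436 0.2473 0.2497] mid 0.2466 n 0.0462
(-0.11, -0.05) 262 lip face s [0.2436 0.2472 0.2496] mid 0.2467 n 0.0463
(-0.15, -0.11) 109 lip face s [0.2433 0.2472 0.2495] mid 0.2465 n 0.0463
```

Lip mid is at s = 0.2468 and the tip at 0.2469. I'll back off down the slope, then pull out and check.

```bash
python3 -m pendant '{"claw":[1,1,1,1,1,1,1,1,1,1,1],"dp":[[0,0.004,-0.0006],[0,0.009,-0.0014],[0,0.015,-0.002],[0,0.02,-0.01],[0,0.02,-0.03],[0,0.02,-0.055],[0,0.02,-0.08],[0,0.02,-0.105],[0,0.02,-0.12],[0,0.02,-0.12],[0,0.02,-0.12]],"twist":[[0,0,0],[0,0,0],[0,0,0],[0,0,0],[0,0,0],[0,0,0],[0,0,0],[0,0,0],[0,0,0],[0,0,0],[0,0,0]]}'; python3 st.py w7; python3 lip.py w7
python3 - <<'E'
from h import *
c,im,d=cap('scene','scene1');c,im,d=cap('top','top1')
im=np.load('w7.npz')['im']
cv2.imwrite('pics/w7z.png',cv2.resize(np.clip((im[120:220,60:180].astype(float)-20)*1.6,0,255).astype(np.uint8),None,fx=6,fy=6,interpolation=cv2.INTER_NEAREST)[:,:,::-1])
E
```

```text
clock: 8.4
tcp_pos: [0.5205, 0.0698, 0.2373]
orientation: [-130.9, 0.1, -79.1]
wrist_force: [0.4, 0.5, 0.1]
width: 0.0001
t 8.4 tcp sh y,s,n -0.0023 0.1961 0.1449
F slide 0.3963422402592834 n -0.25878948931595264 y 0.42751929221454354 [  5.  -14.2 -51.6   3.7   4.5 176.2]
tool axes in shield [[-0.002, -0.655, 0.756], [-1.0, 0.003, -0.001], [-0.002, -0.756, -0.655]]
(0.11, 0.15) 51 lip face s [0.2433 0.2462 0.2491] mid 0.2462 n 0.0464
(0.05, 0.11) 81 lip face s [0.2436 0.2465 0.2496] mid 0.2465 n 0.0463
(-0.11, -0.05) 91 lip face s [0.2432 0.2462 0.2492] mid 0.2462 n 0.0465
(-0.15, -0.11) 44 lip face s [0.2432 0.246  0.249 ] mid 0.2461 n 0.0464
```

View pics/w7.png

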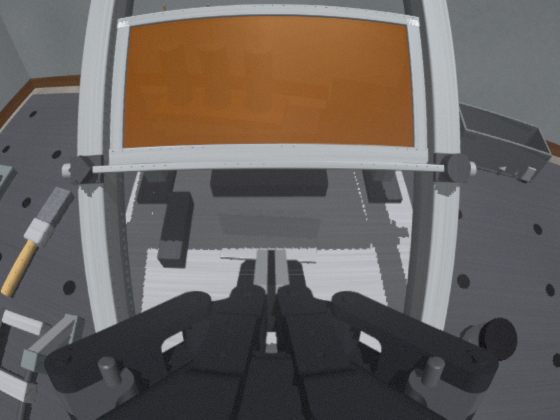

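View pics/w7z.png

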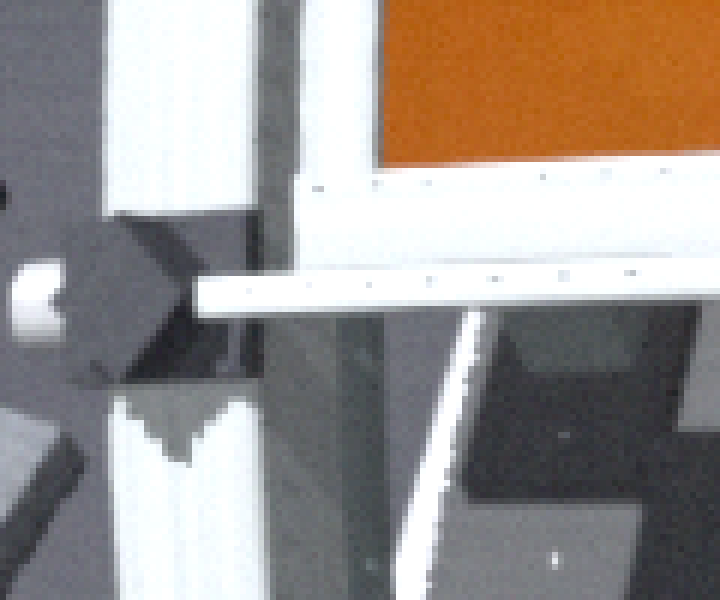

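Run:
```python
from h import *
c=dict(np.load('w7c.npz')); f=lambda x,y:(60+x/6-.5,120+y/6-.5)
for n,x,y,nn in [('tip',187,292,.0445),('wtop',118,214,.0445),('wbot',120,384,.0445),('up',196,277,.0464),('lo',196,319,.0464),('up',220,275,.0464),('lo',220,318,.0464)]:
    print(n,sh_n(c,*f(x,y),nn).round(4))
z=np.load('w7.npz')
print(np.array2string(z['im'][160:180,[91,92,94,97,100],0]))
```

```text
tip [0.1531 0.2475 0.0445]
wtop [0.1655 0.2596 0.0445]
wbot [0.1657 0.2347 0.0445]
up [0.1503 0.2496 0.0464]
lo [0.1505 0.2436 0.0464]
up [0.1461 0.2496 0.0464]
lo [0.1463 0.2435 0.0464]
[[ 78  81  83  86  80]
 [ 68  80  82  86  79]
 [ 64  72  87  86  82]
 [ 60  63  84  85  80]
 [ 60  59  72  85  81]
 [ 63  64  86 104 102]
 [ 68  92 159 174 184]
 [ 69 113 187 188 187]
 [ 63 114 188 187 181]
 [ 57 112 186 184 181]
 [ 60 117 183 183 182]
 [ 52 103 173 174 172]
 [ 46  79 143 133 122]
 [ 43  55  77  78  80]
 [ 42  47  54  56  74]
 [ 46  45  53  56  67]
 [ 44  47  55  58  62]
 [ 44  52  57  56  57]
 [ 49  55  54  58  57]
 [ 53  54  54  66  53]]
```

View pics/top1.png

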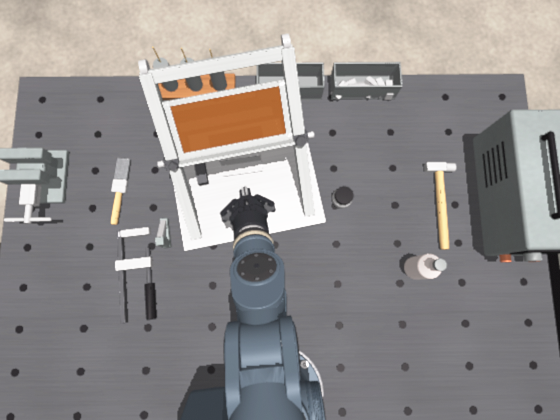

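View pics/scene1.png

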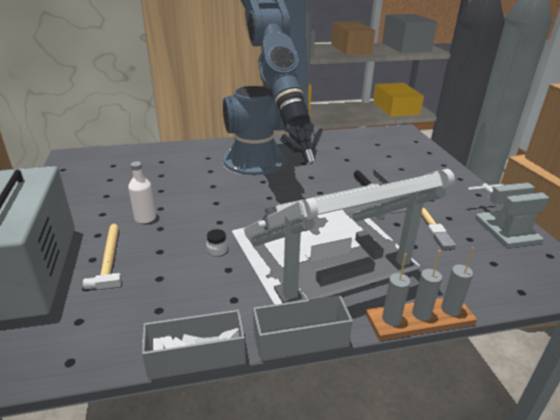

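```bash
python3 -c "
from h import *
print(robot.observe()['clock']); print(robot.sign_off())"
```

```text
8.55
the job is handed in; nothing more can be done
None
```

I pushed the window up with the shut fingertips from beneath the middle of the lip, until the lip was level with the pointed marker on the left rail. It travelled about 97 mm. I then backed the fingers down and out and handed the job in at 8.55 s.

- **Level:** With the arm clear, the last wrist picture puts the middle of the lip's left end at 0.2462–0.2466 m along the slope. The pointer tip reads 0.2472–0.2475 m in the same picture. That leaves the lip roughly 0.6–1.3 mm low, about one pixel. The check during the push had shown them level (0.2468 m and 0.2469 m), so the two disagree slightly. I did not correct it, because the difference is about the resolution of the picture.
- **Force:** The readings between moves showed only about 1.5 N along the slope, and never more than about 2 N in total. I did not record the force during the moves themselves.
- **Everything else:** In the last pictures, the two markers and the rest of the bench look unmoved, and the robot is touching nothing.

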